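# Set the cake-decorating machine: speed notch, then hold the scraper arm at its mark

## Task

On the red cake-decorating machine, throw the speed lever into the notch marked by the green disc and leave it there. Then press the yellow lock button so that the telescoping scraper arm springs free, take the arm by its blue grip and pull it out until its red pointer stands over the orange clip on the scale, and finish still gripping it and holding it steady there against its spring. Leave the other kitchen things where they are.

Things in the scene. Friction and masses are not known exactly. Their poses are not given: they have to be found in the camera images.
- decorator: Red cake-decorating machine, fixed. Origin on the worktop under the arm's axis; its y axis is the way the arm extends (robot's left at yaw 0), z up; yaw -11 to 17 deg. In its frame (mm): red gearbox x -60..60, y -300..-60, top z 100; lever's gate ledge x -145..-55, y -300..-130, top z 100; scale bar x 37..59, y -70..210, top z 72; turntable 270 across at (0,240), top z 41.
- lever (a joint): Angle of the speed lever (rad), counter-clockwise seen from above as it grows. It starts in the unmarked first notch at 0. Notches at 0, 0.35, 0.70 and 1.05, about 4 N at the knob to hop from one to the next; a spring plunger centres the lever in each to about 0.05 rad. Stops just beyond the first and last.
- lever_pivot (a point): The lever's vertical pivot axis, at the gearbox top (z 100 mm). In the machine frame (0, -210, 100) mm. At lever angle q the lever points from here along (-cos(q-0.525), -sin(q-0.525)) in the machine frame.
- lever_knob (a point): Centre of the part of the lever's upright black cylindrical knob to be gripped, 80 mm from the pivot, z 148 mm. Knob 22 mm across, its top at z 166 mm; the flat lever bar below it has its top at z 126 mm.
- lever_aim (a point): A point of the lever 115 mm from the pivot along it, in the air beyond the knob: it stands over a notch's coloured disc when the lever is in that notch.
- green_disc: Green disc, 20 mm across, 2 mm thick, lying on the gate ledge (z 100 mm) 115 mm from the pivot, at the second, third or fourth notch: marks the wanted notch. Origin at its underside's centre.
- white_disc: White disc of the same size at another notch.
- blue_disc: Blue disc of the same size at another notch.
- lock_button (a joint): Travel of the yellow lock button (m): 0 up (locked), 0.006 fully down. Needs about 5 N to go fully down, springs back up. The catch lets go at about 0.004. Hold it down for about half a second; once the arm has sprung out the button may be let go and does not catch the arm again.
- button_top (a point): Centre of the top face of the yellow lock button, 28 mm across, on the gearbox top at (0, -95) mm in the machine frame; z 115 mm when up. Press straight down.
- boom (a joint): Extension of the telescoping arm (m): 0 locked in, up to 0.17. When the lock lets go a spring pushes it out to about 0.025. Pulled farther, the spring draws it back with 60 N per metre beyond 0.025 (up to 8 N); let go, it runs back to about 0.025.
- grip (a point): Centre of the arm's blue upright square grip, 24 x 24 mm, 50 mm tall, z 95 to 145 mm (this point at z 120 mm), on a black carriage 34 x 30 mm whose top is at z 95 mm. In the machine frame at x 0, y 30 mm + extension. The steel scraper blade hangs below it.
- pointer (a point): The red pointer of the arm (3 mm wide bar, z 84 mm) where it passes over the scale bar: machine frame x 48 mm, y as the grip. Moves with the arm. Axes parallel to the machine's.
- mark (a point): Centre of the top (z 76 mm) of the orange clip on the scale bar, 10 mm wide along the bar: the wanted setting, 85 to 150 mm of extension. The clip does not move. Axes parallel to the machine's; y is the arm's direction.
- sprinkle_jar: Bystander: amber sprinkle jar, 52 mm across, 75 mm tall; loose, not to be disturbed.
- mixing_bowl: Bystander: steel mixing bowl, 170 mm across, 80 mm tall; loose, not to be disturbed.
- wooden_spoon: Bystander: wooden spoon, 260 mm long; loose, not to be disturbed.
- spatula: Bystander: spatula, 240 mm long; loose, not to be disturbed.
- cocoa_tin: Bystander: cocoa tin, 72 mm across, 110 mm tall; loose, not to be disturbed.
- mug: Bystander: white mug, 76 mm across, 85 mm tall; loose, not to be disturbed.

How it is judged:
By the outcome, as a careful person would: the job done as asked, in the order asked, and still so for the second after the job is handed in, while the arm keeps its last pose, push and grip.
It also fails if it takes over 61 s, if anything falls off the work surface, if the arm or the gripper's body presses on something with over 40 N, if the wrist force passes 120 N, or if a joint passes its speed limit or range.

## Robot

A 6-joint arm with a two-finger parallel gripper is mounted at the origin on the work surface. World frame = base frame: x ahead of the robot, y to its left, z up, the work surface at z = 0. Lengths are in m, angles in rad, forces in N, time in s.
With the tool pointing down it reaches from about 0.3 to 0.85 m from the base axis. Payload 5.4 kg.
Tool frame: the origin (TCP) lies midway between the tips of the shut fingers; the grasp point (between the pads) lies 19 mm behind it (grip_point_offset is the distance from the TCP to the grasp point, in m); y points along the fingers, z is the direction in which the jaws open and shut, and the axes are right-handed (so a half turn about y gives the same grasp; the last joint's range is limited). The gripper opens to 85 mm and grips with 20 to 120 N. Pads are 22 mm wide; open, the fingers measure 114 mm over their backs; the gripper's body (76 mm by 85 mm) begins 54 mm behind the grasp point. The pads swing forward as they close: fully open they stand 13 mm farther back than shut.
Start: joints at [-1.326, 0.158, 1.597, -0, 1.386, -0.21], TCP at [0.253, -0.517, 0.231] pointing down, gripper open.
Joint ranges: [-2.91, 2.91], [-0.94, 2.29], [0.18, 2.7], [-1.29, 4.43], [0.17, 2.64], [-3, 3]. Speed limits (rad/s): [2.57, 2.57, 3.14, 3.14, 3.14, 3.14].

## Interface

Orientations are given as a unit quaternion [w, x, y, z].
In Python, from workcell import * gives the robot as it stands.
- The arm moves only by the tool drive_tool, never from a script. Its argument "targets" is a list of rows, each a list of 7 numbers: the shift along the tool's x, y, z in cm, then the turn, a rotation vector about the tool's x, y, z in rad, then the opening in per cent of the stroke, from 0 (shut) to 100 (fully open). A call has 1 to 10 rows; each row shifts and turns the commanded pose from where the row before left it, along the tool's axes as they then stand; what a row does not reach is not made up. A row lasts 1/8 s, in which the tool goes at most 62.5 mm and 10.7 degrees, less where a joint would pass 70% of its speed; a pose out of reach is approached as far as the arm can. A call with a gripper value outside its range is refused whole. The fingers move at their own pace and stop on an object; "force" is the grip in N (left out, the last holds). Time passes only in rows, so rows that do not move let the fingers close. It gives the time, the measured TCP pose, the force and the opening at its end, in the units of the state.
- get_state(): the state, without advancing time (a new reading comes with each control period).
- get_image(name): name is "side" or "top" or "wrist"; returns a dict with "img" (480x640x3 uint8, blue, green, red), "vfov" (degrees; the focal length in pixels is half the picture's height over the tangent of half this angle, whatever the lens; pixels are square), "cx", "cy" (the principal point, pixels), "world_to_cam" (4x4, takes a point from world to camera coordinates). Camera axes: x right, y up, looking along -z (the intrinsics and any distortion apply to the point x, -y, -z); pixel columns grow to the right and rows downward; lengths in m; the calibration is good to about 2 mm. The wrist camera is an equidistant fisheye: a pixel r from the principal point sees the ray r / f radians off the axis. A picture is of the moment at which its call begins. There is no depth.
- sign_off(): hands the job in, once; it reports no verdict.
The state is a dict: "t": time; "q": joint angles; "dq": joint speeds; "joint_efforts": joint torques, N m; "tool_pos": TCP position; "eef_rot": TCP orientation; "force": force on the tool from outside, world axes, zero at the start; "ft_torque": the same for the moment, N m; "grip_width": opening from 0.0 (shut) to 1.0 (fully open).
Only numpy, scipy, OpenCV 4.12 (cv2) and the standard library are available. Lean on these libraries where they do the work, as an engineer would, in place of code of your own. Each camera call takes 0.05 s, during which the arm holds its last target. There are 200 camera calls.

## Working session

There is one attempt and no reset: what is moved stays moved. The work goes in short steps, Python scripts to look and compute and a tool call to move; the robot and the scene stay as the last step left them, time stands still between calls to the robot, and variables do not carry over. Pictures are saved under pics/ and viewed, about 8 in all and at most 12, crops included, and the job is handed in when it is done.

Besides the shell and the picture viewer there is one more tool, called after "Request:" by a JSON object that holds its "api" and its "payload". drive_tool: Moves the arm, as the interface text tells. Its arguments: {"type":"object","properties":{"targets":{"type":"array"},"force":{"type":"number"}},"required":["targets"]}

```bash
mkdir -p pics; ls; python3 - <<'E'
from workcell import *
import cv2,numpy as np
for n in("top","side"):
    d=get_image(n);cv2.imwrite(f"pics/{n}0.png",d["img"]);print(n,d["vfov"],d["cx"],d["cy"],np.round(d["world_to_cam"],4).tolist())
s=get_state();print(s)
E
```

```text
pics
top 48.292352605719174 315.78099786868336 241.5775610254795 [[-0.0289, -0.9994, -0.0196, 0.0554], [0.9982, -0.0298, 0.0512, -0.5019], [-0.0518, -0.0181, 0.9985, -1.5377], [0.0, 0.0, 0.0, 1.0]]
side 51.03731658859589 324.1894356203914 242.58075949764205 [[-0.9882, -0.1531, 0.0002, 0.4669], [0.1194, -0.7702, 0.6265, -0.11], [-0.0958, 0.6191, 0.7794, -1.3593], [0.0, 0.0, 0.0, 1.0]]
{'t': 0.1, 'q': array([-1.32614395e+00,  1.58988670e-01,  1.59812275e+00,  4.16166558e-05,
        1.38619196e+00, -2.10073985e-01]), 'dq': array([-0.00045044, -0.00189516, -0.00148544,  0.00120413,  0.00017498,
       -0.00134035]), 'joint_efforts': array([-1.16702927e-04, -3.96991861e+01, -3.32338178e+01, -3.02764684e-04,
        4.16972660e-03,  1.72788538e-05]), 'tool_pos': array([ 0.25242115, -0.51602852,  0.23040563]), 'eef_rot': array([ 0.15938978, -0.15938178,  0.68951413, -0.68830415]), 'force': array([ 0.78430344, -0.11305601, -0.21323312]), 'ft_torque': array([ 0.00355883, -0.00723121,  0.01663541]), 'grip_width': 0.998574893961119}
```

View pics/top0.png

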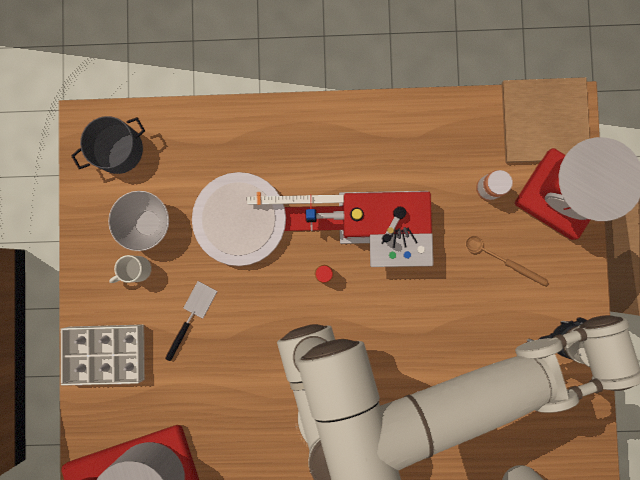

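View pics/side0.png

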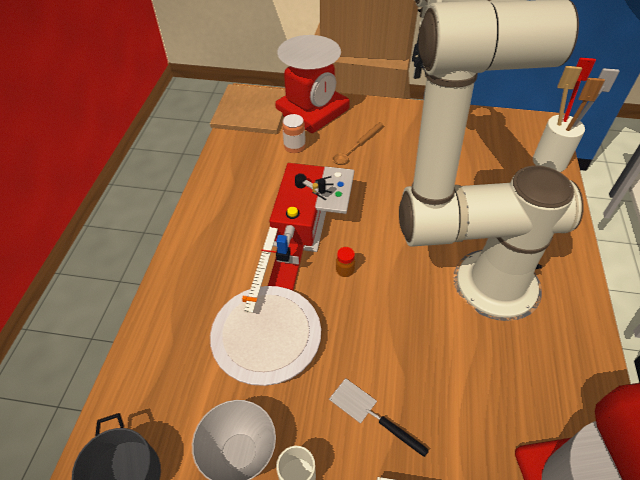

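```bash
python3 - <<'E'
import cv2,numpy as np
a=cv2.imread("pics/top0.png");b=cv2.imread("pics/side0.png")
A=cv2.resize(a[170:280,240:440],(800,440),interpolation=cv2.INTER_CUBIC)
cv2.imwrite("pics/topc.png",A)
B=cv2.resize(b[160:320,220:370],(562,600),interpolation=cv2.INTER_CUBIC)
cv2.imwrite("pics/sidec.png",B)
E
```

```text
(no output)
```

View pics/topc.png

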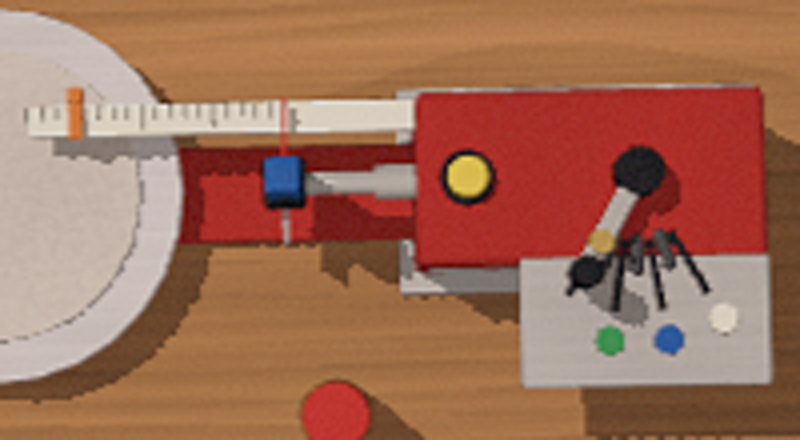

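View pics/sidec.png

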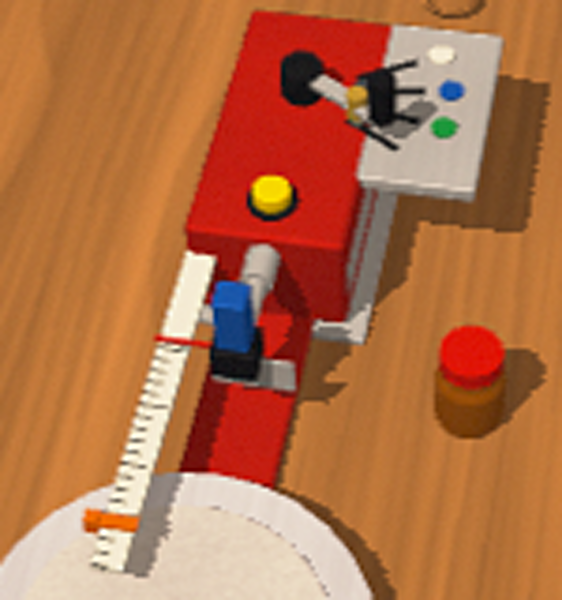

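```bash
cat > h.py <<'E'
import numpy as np,cv2
CAM={"top":(48.292352605719174,315.78099786868336,241.5775610254795,np.array([[-0.0289,-0.9994,-0.0196,0.0554],[0.9982,-0.0298,0.0512,-0.5019],[-0.0518,-0.0181,0.9985,-1.5377]])),
"side":(51.03731658859589,324.1894356203914,242.58075949764205,np.array([[-0.9882,-0.1531,0.0002,0.4669],[0.1194,-0.7702,0.6265,-0.11],[-0.0958,0.6191,0.7794,-1.3593]]))}
def proj(c,p):
    v,cx,cy,W=CAM[c];f=240/np.tan(np.radians(v/2));q=W[:,:3]@p+W[:,3]
    return np.array([cx-f*q[0]/q[2],cy+f*q[1]/q[2]])
def m2w(P,p):
    c,s=np.cos(P[2]),np.sin(P[2]);return np.array([P[0]+c*p[0]-s*p[1],P[1]+s*p[0]+c*p[1],p[2]])
def notch(q,r=.115,z=.102): return np.array([-r*np.cos(q-.525),-.21-r*np.sin(q-.525),z])
E
python3 - <<'E'
from h import *
from scipy.optimize import least_squares
T=lambda u,v:(240+u/4-.4,170+v/4-.4)
S=lambda u,v:(220+u/3.75-.4,160+v/3.75-.4)
obs=[("button",(0,-.095,.115),T(468,174),S(272,190)),("gr",notch(.35),T(610,340),S(444,127)),("bl",notch(.7),T(669,339),S(452,91)),("wh",notch(1.05),T(724,318),S(441,54)),
("led1",(-.145,-.13,.1),T(523,385),S(473,197)),("led2",(-.145,-.3,.1),T(771,381),S(501,40)),("gb1",(.06,-.06,.1),T(417,93),S(189,231)),("gb2",(.06,-.3,.1),T(760,90),S(255,13)),("ptr",(.048,.03,.0855),T(285,113),S(178,340))]
def res(P):
    r=[]
    for n,p,t,s in obs:
        w=m2w(P,np.array(p));r+=[*(proj("top",w)-t),*(proj("side",w)-s)]
    w=m2w(P,np.array([.048,P[3],.076]));r+=[*(proj("top",w)-T(75,114)),*(proj("side",w)-S(110,518))]
    return np.array(r)
o=least_squares(res,[.6,0,0,.15],loss="soft_l1");P=o.x
print(P,np.degrees(P[2]),"ext",P[3]-.03);print(np.round(res(P).reshape(-1,4),1))
np.save("P.npy",P)
for n,p in [("knob0",notch(0,.08,.148)),("knob.35",notch(.35,.08,.148)),("button",(0,-.095,.115)),("grip0",(0,.055,.12)),("gripT",(0,P[3],.12))]:print(n,np.round(m2w(P,np.array(p)),4))
E
```

```text
[ 0.57423029  0.02070348 -0.01738785  0.17557137] -0.9962502281444019 ext 0.14557137421394045
[[ 0.1 -0.2 -0.1  0.2]
 [-0.1 -0.2  0.4  0.7]
 [-0.1 -0.2  0.3  0.5]
 [-0.1 -0.1  0.6  0.9]
 [-0.3  0.5  0.7 -0.6]
 [ 0.4  0.7  1.4 -0.5]
 [-0.6 -1.  -1.9 -0.4]
 [ 1.4 -1.5 -0.5 -1.3]
 [-0.2 -0.5 -2.3  0.1]
 [ 0.4  0.5  1.9  0.9]]
knob0 [ 0.5021 -0.148   0.148 ]
knob.35 [ 0.4921 -0.174   0.148 ]
button [ 0.5726 -0.0743  0.115 ]
grip0 [0.5752 0.0757 0.12  ]
gripT [0.5773 0.1962 0.12  ]
```

```bash
cat >> h.py <<'E'
from scipy.spatial.transform import Rotation as R
def Rt(s): return R.from_quat(s["eef_rot"],scalar_first=True)
def to(s,w,jaw=None):
    "tool-axis shift (cm) from pose s to world TCP w; turn about tool y to bring jaw line to world yaw jaw"
    M=Rt(s).as_matrix();out=[np.round((M.T@(np.array(w)-s["tool_pos"]))*100,2)]
    if jaw is not None:
        g=M.T@np.array([np.cos(jaw),np.sin(jaw),0]);a=np.arctan2(g[0],g[2]);out.append((a+np.pi/2)%np.pi-np.pi/2)
    return out
E
python3 - <<'E'
from workcell import *
from h import *
s=get_state();M=Rt(s).as_matrix();print(np.round(M,3))
print(to(s,(.5021,-.148,.2),np.pi/2-.0174))
P=np.load("P.npy")
for q in(-.175,0,.175,.35,.525,.7):
    print(q,[np.round((proj("top",m2w(P,notch(q,r,z)))-[240,170])*4) for r,z in((.08,.166),(.08,.12),(.1,.1))])
E
```

```text
[[-0.898 -0.     0.439]
 [-0.439  0.002 -0.898]
 [-0.    -1.    -0.002]]
[array([-38.59,   3.09, -22.09]), np.float64(0.472119026745049)]
-0.175 [array([570., 256.]), array([563., 260.]), array([541., 284.])]
0 [array([588., 268.]), array([580., 272.]), array([563., 299.])]
0.175 [array([608., 276.]), array([599., 280.]), array([586., 310.])]
0.35 [array([628., 282.]), array([619., 285.]), array([611., 316.])]
0.525 [array([650., 283.]), array([640., 287.]), array([637., 318.])]
0.7 [array([671., 281.]), array([661., 285.]), array([662., 315.])]
```

Request:
{"api": "drive_tool", "payload": {"targets": [[0,0,0,0,0.157,0,60],[0,0,0,0,0.158,0,60],[0,0,0,0,0.157,0,60],[-2.5,0.3,-3.8,0,0,0,60],[-2.5,0.3,-3.8,0,0,0,60],[-2.5,0.3,-3.8,0,0,0,60],[-2.5,0.3,-3.8,0,0,0,60],[-2.5,0.3,-3.8,0,0,0,60],[-2.5,0.3,-3.8,0,0,0,60]], "force": 30}}

```text
t: 1.23
tool_pos: [0.4069, -0.2896, 0.2128]
eef_rot: [-0.006, 0.006, 0.707, -0.707]
force: [0.1, -0.7, -0.1]
grip_width: 0.601
```

```bash
python3 - <<'E'
from workcell import *
from h import *
s=get_state();print(s["t"],s["tool_pos"],s["q"],s["dq"].round(2),s["grip_width"]);print(to(s,(.5021,-.148,.19),np.pi/2-.0174))
E
```

```text
1.225 [ 0.40694399 -0.28963695  0.21284504] [-8.61006325e-01 -2.41057633e-02  1.82603177e+00  5.88051301e-05
  1.34020803e+00  7.27126986e-01] [ 0.71 -0.04  0.09  0.   -0.05  0.71] 0.6005079991800694
[array([ -9.27,   2.29, -14.33]), np.float64(4.9629909772974656e-05)]
```

Request:
{"api": "drive_tool", "payload": {"targets": [[-2.5,0.5,-3.8,0,0,0,60],[-2.5,0.5,-3.8,0,0,0,60],[-2.5,0.5,-3.8,0,0,0,60],[-1.8,0.4,-2.7,0,0,0,60],[0,0,0,0,0,0,60],[0,0,0,0,0,0,60]]}}

```text
t: 1.98
tool_pos: [0.5015, -0.1522, 0.1941]
eef_rot: [0.006, -0.006, -0.707, 0.707]
force: [0.4, 0.3, 0.2]
grip_width: 0.599
```

```bash
python3 - <<'E'
from workcell import *
from h import *
s=get_state();print(s["tool_pos"],s["dq"].round(2));print(to(s,(.5021,-.148,.13),np.pi/2-.0174))
cv2.imwrite("pics/w1.png",get_image("wrist")["img"])
E
```

```text
[ 0.50146826 -0.15217229  0.19409319] [-0.02 -0.01 -0.    0.    0.    0.  ]
[array([-0.06,  6.41, -0.42]), np.float64(0.00021135954742490526)]
```

View pics/w1.png

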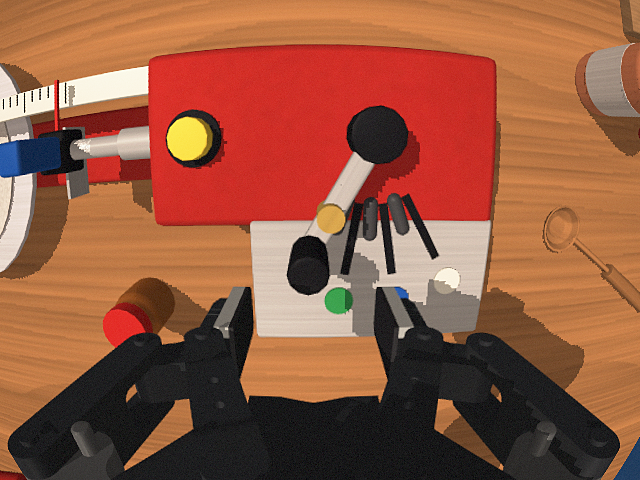

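Request:
{"api": "drive_tool", "payload": {"targets": [[-0.1,2.2,-0.4,0,0,0,60],[0,2.2,0,0,0,0,60],[0,2.1,0,0,0,0,60],[0,0,0,0,0,0,60],[0,0,0,0,0,0,15],[0,0,0,0,0,0,15],[0,0,0,0,0,0,15],[0,0,0,0,0,0,15],[0,0,0,0,0,0,15]], "force": 30}}

```text
t: 3.15
tool_pos: [0.5037, -0.1485, 0.1307]
eef_rot: [0.005, -0.007, -0.707, 0.708]
force: [-1.1, -1.1, 5.7]
grip_width: 0.246
```

```bash
python3 - <<'E'
from workcell import *
from h import *
P=np.load("P.npy")
s=get_state();print(s["tool_pos"],s["force"],s["grip_width"])
for q in (.12,.24,.35):
  p=m2w(P,notch(q,.08,s["tool_pos"][2]));print(q,p,to(s,p))
E
```

```text
[ 0.50374203 -0.14847532  0.13068348] [-1.07824855 -1.08981132  5.70271219] 0.24599590342706068
0.12 [ 0.49761001 -0.15646961  0.13068348] [array([0.6 , 0.  , 0.81])]
0.24 [ 0.49420878 -0.16544073  0.13068348] [array([0.92, 0.  , 1.71])]
0.35 [ 0.49205499 -0.17396852  0.13068348] [array([1.12, 0.  , 2.57])]
```

Request:
{"api": "drive_tool", "payload": {"targets": [[0.23,0,0.43,0,0,0,15],[0.2,0,0.43,0,0,0,15],[0.17,0,0.45,0,0,0,15],[0.15,0,0.45,0,0,0,15],[0.12,0,0.43,0,0,0,15],[0.08,0,0.43,0,0,0,15],[0,0,0,0,0,0,15],[0,0,0,0,0,0,15]]}}

```text
t: 4.15
tool_pos: [0.4924, -0.1726, 0.1302]
eef_rot: [-0.006, 0.005, 0.708, -0.706]
force: [-5.7, 6.0, 10.4]
grip_width: 0.247
```

```bash
python3 - <<'E'
from workcell import *
from h import *
P=np.load("P.npy")
s=get_state();print(s["tool_pos"],s["force"],s["grip_width"])
p=m2w(P,notch(.35,.08,s["tool_pos"][2]));print(p,to(s,p))
E
```

```text
[ 0.49244051 -0.17262061  0.13020198] [-5.66354275  6.03494024 10.43767706] 0.24695526720722777
[ 0.49205499 -0.17396852  0.13020198] [array([ 0.04, -0.  ,  0.14])]
```

Request:
{"api": "drive_tool", "payload": {"targets": [[0,0,0.15,0,0,0,15],[0,0,0,0,0,0,15],[0,0,0,0,0,0,60],[0,0,0,0,0,0,60],[0,0,0,0,0,0,60],[0,0,0,0,0,0,60],[0,-2.5,0,0,0,0,60],[0,-3,0,0,0,0,60],[0,-1,0,0,0,0,60],[0,0,0,0,0,0,60]]}}

```text
t: 5.4
tool_pos: [0.4932, -0.1755, 0.1945]
eef_rot: [0.006, -0.006, -0.707, 0.707]
force: [-0.2, 0.3, -0.5]
grip_width: 0.597
```

```bash
python3 - <<'E'
from workcell import *
from h import *
P=np.load("P.npy")
s=get_state();print(s["tool_pos"],s["force"],s["grip_width"])
p=m2w(P,np.array([0,-.095,.14]));print(p,to(s,p))
a=get_image("wrist")["img"];cv2.imwrite("pics/w2.png",a)
E
```

```text
[ 0.49320848 -0.17548583  0.19449213] [-0.1510594   0.28116128 -0.52906807] 0.5974938764140738
[ 0.57257853 -0.07428216  0.14      ] [array([ -7.76,   5.45, -10.26])]
```

View pics/w2.png

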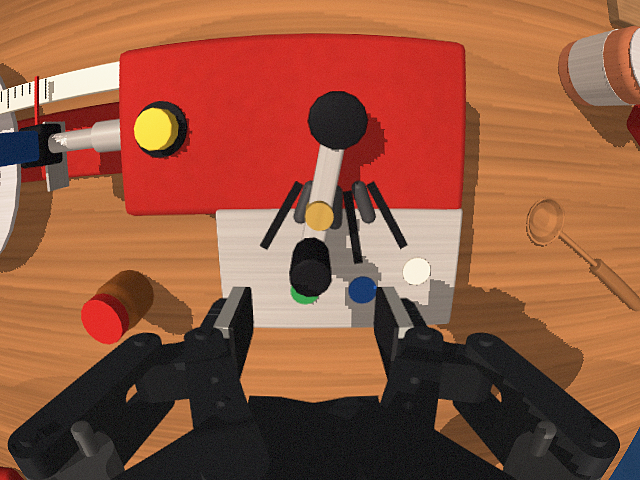

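The lever's knob (310,265) now lines up with the green disc (303,295), which sits in the second notch. Next comes the button, pressed with shut fingers.

Request:
{"api": "drive_tool", "payload": {"targets": [[-2,0,-2.6,0,0,0,0],[-2,0,-2.6,0,0,0,0],[-2,0,-2.6,0,0,0,0],[-1.76,0,-2.46,0,0,0,0],[0,2,0,0,0,0,0],[0,2,0,0,0,0,0],[0,2,0,0,0,0,0],[0,0,0,0,0,0,0],[0,0,0,0,0,0,0]]}}

```text
t: 6.58
tool_pos: [0.5723, -0.0741, 0.1343]
eef_rot: [-0.006, 0.006, 0.707, -0.707]
force: [0.5, 0.1, 0.1]
grip_width: -0.003
```

```bash
python3 - <<'E'
from workcell import *
from h import *
P=np.load("P.npy")
s=get_state();print(s["tool_pos"],s["force"],s["grip_width"])
p=m2w(P,np.array([0,-.095,.115]));print(p,to(s,p))
E
```

```text
[ 0.57230253 -0.07409678  0.13430625] [0.47200081 0.07833656 0.09232269] -0.0026548723492125456
[ 0.57257853 -0.07428216  0.115     ] [array([-0.03,  1.93,  0.02])]
```

Request:
{"api": "drive_tool", "payload": {"targets": [[0,1,0,0,0,0,0],[0,0.7,0,0,0,0,0],[0,0.4,0,0,0,0,0],[0,0.3,0,0,0,0,0],[0,0.2,0,0,0,0,0],[0,0,0,0,0,0,0],[0,0,0,0,0,0,0],[0,0,0,0,0,0,0],[0,0,0,0,0,0,0]]}}

```text
t: 7.7
tool_pos: [0.5723, -0.074, 0.109]
eef_rot: [0.006, -0.006, -0.707, 0.707]
force: [-4.1, 1.3, 7.1]
grip_width: -0.002
```

```bash
python3 - <<'E'
from workcell import *
from h import *
P=np.load("P.npy")
s=get_state();print(s["tool_pos"],s["force"],s["grip_width"])
a=get_image("side")["img"];cv2.imwrite("pics/s2.png",cv2.resize(a[160:320,220:370],(562,600),interpolation=cv2.INTER_CUBIC))
E
```

```text
[ 0.5722665  -0.07404858  0.1090425 ] [-4.13031835  1.3290892   7.1312077 ] -0.002276714875062643
```

View pics/s2.png

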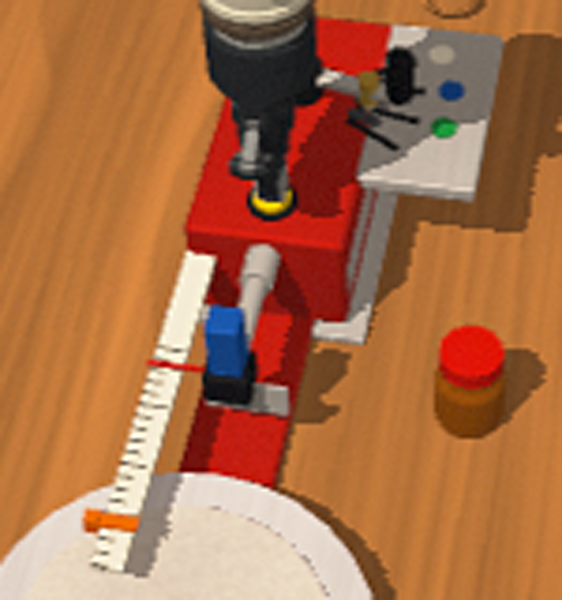

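Request:
{"api": "drive_tool", "payload": {"targets": [[0,-3,0,0,0,0,0],[0,-4,0,0,0,0,0],[0,-1.6,0,0,0,0,70],[0,0,-4,0,0,0,70],[0,0,-4,0,0,0,70],[0,0,-4,0,0,0,70],[0,0,-3,0,0,0,70],[0,0,0,0,0,0,70],[0,0,0,0,0,0,70]]}}

```text
t: 8.88
tool_pos: [0.5747, 0.0753, 0.1936]
eef_rot: [0.006, -0.006, -0.707, 0.707]
force: [-0.4, 0.2, -0.1]
grip_width: 0.7
```

```bash
python3 - <<'E'
from workcell import *
from h import *
P=np.load("P.npy")
s=get_state();print(s["tool_pos"],s["force"],s["grip_width"])
p=m2w(P,np.array([0,.055,.102]));print(p,to(s,p))
a=get_image("wrist")["img"];cv2.imwrite("pics/w3.png",a)
E
```

```text
[0.57470558 0.07527544 0.19357583] [-0.40378855  0.15260432 -0.12603808] 0.6999659321343576
[0.57518657 0.07569517 0.102     ] [array([-0.06,  9.16, -0.05])]
```

View pics/w3.png

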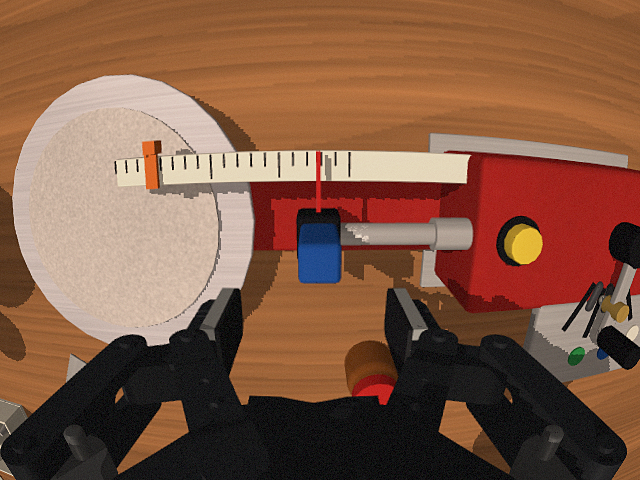

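Request:
{"api": "drive_tool", "payload": {"targets": [[-0.05,3,-0.05,0,0,0,70],[0,3,0,0,0,0,70],[0,2,0,0,0,0,70],[0,1,0,0,0,0,70],[0,0,0,0,0,0,15],[0,0,0,0,0,0,15],[0,0,0,0,0,0,15],[0,0,0,0,0,0,15],[0,0,0,0,0,0,15],[0,0,0,0,0,0,15]], "force": 50}}

```text
t: 10.18
tool_pos: [0.5763, 0.0764, 0.1056]
eef_rot: [0.005, -0.007, -0.707, 0.707]
force: [-0.5, 0.5, 6.3]
grip_width: 0.272
```

```bash
python3 - <<'E'
from workcell import *
from h import *
P=np.load("P.npy")
s=get_state();print(s["tool_pos"],s["force"],s["grip_width"])
d=s["tool_pos"][:2]-P[:2];c,n=np.cos(P[2]),np.sin(P[2]);print("machine x,y",c*d[0]+n*d[1],-n*d[0]+c*d[1])
p=m2w(P,np.array([0,P[3],s["tool_pos"][2]]));print(p,to(s,p))
E
```

```text
[0.57628194 0.07637747 0.10556915] [-0.54579724  0.46983338  6.29096131] 0.27166062698091253
machine x,y 0.0010833425989513856 0.05570124966429511
[0.57728294 0.19624831 0.10556915] [array([  0.1 ,  -0.  , -11.99])]
```

Request:
{"api": "drive_tool", "payload": {"targets": [[0,0,-1,0,0,0,15],[0,0,-1.5,0,0,0,15],[0,0,-2,0,0,0,15],[0,0,-2,0,0,0,15],[0,0,-2,0,0,0,15],[0,0,-1.5,0,0,0,15],[0,0,-1,0,0,0,15],[0,0,-0.8,0,0,0,15],[0,0,0,0,0,0,15],[0,0,0,0,0,0,15]]}}

```text
t: 11.42
tool_pos: [0.5777, 0.1932, 0.1055]
eef_rot: [0.006, -0.006, -0.706, 0.708]
force: [-3.9, -6.9, 8.5]
grip_width: 0.273
```

```bash
python3 - <<'E'
from workcell import *
from h import *
P=np.load("P.npy")
s=get_state();print(s["tool_pos"],s["force"],s["grip_width"])
p=m2w(P,np.array([0,P[3],s["tool_pos"][2]]));print(p,to(s,p))
a=get_image("top")["img"];b=get_image("side")["img"];w=get_image("wrist")["img"]
for n,i in(("t",a),("s",b),("w",w)):cv2.imwrite(f"pics/{n}4.png",i)
f=cv2.resize
cv2.imwrite("pics/c4.png",np.hstack([f(a[175:225,235:285],(400,400),interpolation=2),f(b[270:320,225:275],(400,400),interpolation=2)]))
cv2.imwrite("pics/w4c.png",f(w[100:250,200:400],(800,600),interpolation=2))
E
```

```text
[0.57773315 0.19317454 0.10554721] [-3.90483146 -6.86882768  8.46045665] 0.27286591530977405
[0.57728294 0.19624831 0.10554721] [array([ 0.05, -0.  , -0.31])]
```

View pics/c4.png

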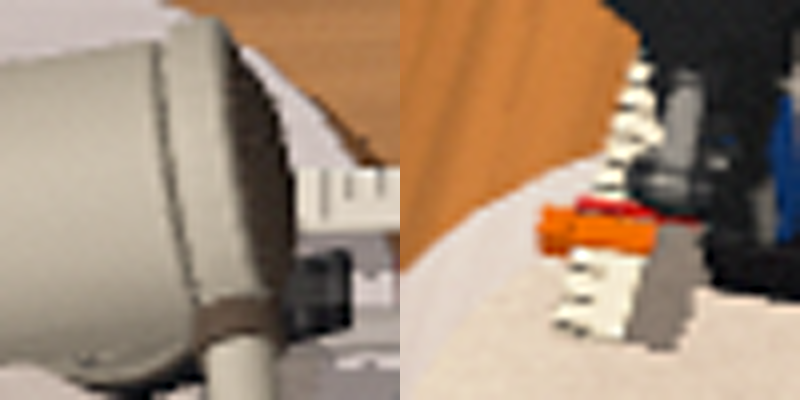

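View pics/w4c.png

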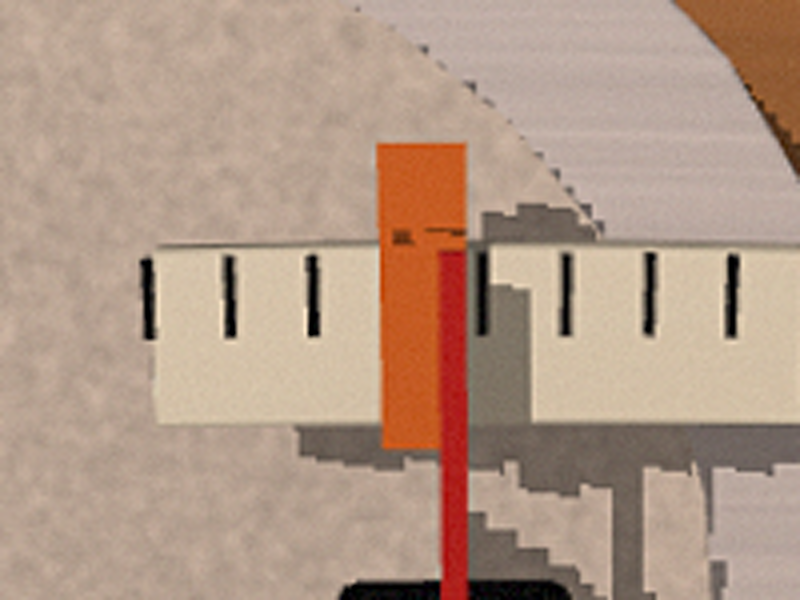

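The wrist view shows the clip spanning columns 379–466 (centre 422, 8.7 px/mm) and the pointer at 453. The pointer is about 3.4 mm short, and the fit says 3.1 mm.

Request:
{"api": "drive_tool", "payload": {"targets": [[0,0,-0.33,0,0,0,15],[0,0,0,0,0,0,15],[0,0,0,0,0,0,15],[0,0,0,0,0,0,15],[0,0,0,0,0,0,15],[0,0,0,0,0,0,15]]}}

```text
t: 12.32
tool_pos: [0.5778, 0.1963, 0.1056]
eef_rot: [0.006, -0.006, -0.706, 0.708]
force: [-4.8, -6.7, 9.7]
grip_width: 0.275
```

```bash
python3 - <<'E'
from workcell import *
from h import *
P=np.load("P.npy")
s=get_state();print(s["t"],s["tool_pos"],s["force"],s["grip_width"])
p=m2w(P,np.array([0,P[3],s["tool_pos"][2]]));print(to(s,p))
w=get_image("wrist")["img"];b=get_image("side")["img"]
f=cv2.resize
cv2.imwrite("pics/w5c.png",np.hstack([f(w[130:220,270:330],(400,600),interpolation=2),f(b[160:220,290:330],(400,600),interpolation=2)]))
E
```

```text
12.325 [0.57777952 0.19627732 0.10557315] [-4.7537813  -6.74274806  9.70016623] 0.27548558069649365
[array([ 0.05, -0.  ,  0.  ])]
```

View pics/w5c.png

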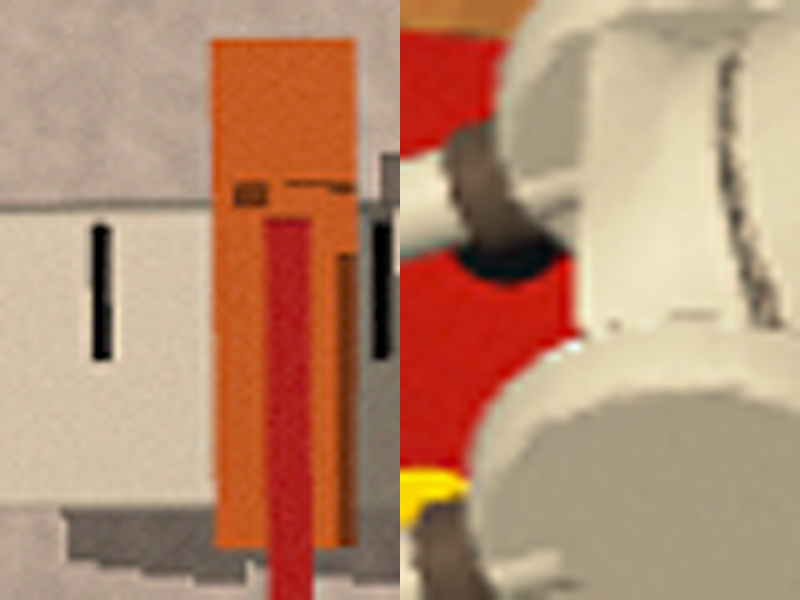

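The pointer's centre (288) is within about 0.3 mm of the clip's centre (284). I'll hand it in.

```bash
python3 - <<'E'
from workcell import *
s=get_state();print(s["tool_pos"],abs(s["dq"]).max(),s["grip_width"]);print(sign_off())
E
```

```text
[0.57774613 0.19628116 0.1055333 ] 0.0018804639185817157 0.2781104355440094
the job is handed in; nothing more can be done
None
```

The job is done and handed in, at about 12 s on the robot's clock against the 61 s limit.

- **Lever:** I gripped the knob and moved it one notch, to the green disc at 0.35 rad. After I let go, the wrist view showed it standing over the green disc. At the end the robot arm hid the lever from the side camera, so I did not check it again. Nothing touched it after that.
- **Lock button:** I pressed it straight down with the fingers shut, fully down at about 7 N. The scraper arm sprang out, as the side view showed.
- **Scraper arm:** I took it by the blue grip with 50 N set and pulled it out to about 146 mm of extension. In the last wrist picture the pointer was about 0.3 mm from the clip's centre, and the fitted machine pose agreed. The robot was still gripping and steady, with about 7 N along the arm; the spring alone should pull about that much.
- **Other kitchen things:** I saw none of them touched or moved, but I took no final picture of the whole table to confirm it.

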